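# Open the carat balance's draft lid

## Robot

A 6-joint arm with a two-finger parallel gripper is mounted at the origin on the work surface. World frame = base frame: x ahead of the robot, y to its left, z up, the work surface at z = 0. Lengths are in mm, angles in rad, forces in N, time in s.
With the tool pointing down it reaches from about 350 to 775 mm from the base axis. Payload 7.3 kg.
Tool frame: the origin (TCP) lies at the very end of the fingers, on their centre line; the grasp point (between the pads) lies 19 mm behind it; z points along the fingers, y is the line along which they close (so a half turn about z gives the same grasp; the last joint's range is limited). The gripper opens to 92 mm and grips with 3 to 60 N. Pads are 19 mm wide; open, the fingers measure 130 mm over their backs; the gripper's body (75 mm by 190 mm) begins 47 mm behind the grasp point.
Start: joints at [0.959, 0.342, 1.524, -0, 1.275, -0.146], TCP at [235.787, 469.094, 226.741] pointing down, gripper open.
Joint ranges: [-2.53, 2.53], [-0.77, 2.02], [0.04, 2.7], [-1, 4.14], [0.28, 2.66], [-3.11, 3.11]. Speed limits (rad/s): [2.57, 2.57, 3.14, 3.14, 3.14, 3.14].

## Interface

Orientations are given as [roll, pitch, yaw] about the fixed x, y, z axes, in that order (R = Rz(yaw) Ry(pitch) Rx(roll)).
In Python, from plant import * gives the robot as it stands.
- The arm moves only by the tool arm_command, never from a script. Its arguments are lists of equal length, an entry for each row: "gripper": the finger opening in mm, from 0 to 91.8; "dp": the shift along the tool's x, y, z in units of 25 mm (1.0 is 25 mm), a list of three; "twist": the turn about the tool's z in units of 5 degrees (1.0 is 5 degrees). A call has exactly 5 rows; each row shifts and turns the commanded pose from where the row before left it, along the tool's axes as they then stand; what a row does not reach is not made up. A row lasts 1/8 s, in which the tool goes at most 62.5 mm and 10.7 degrees, less where a joint would pass 70% of its speed; a pose out of reach is approached as far as the arm can. A call is refused whole if a number of a shift passes 1 or a number of a turn 1, either way. A call with a gripper value outside its range is refused whole. The fingers move at their own pace and stop on an object; the grip force is fixed at half the most. Time passes only in rows, so rows that do not move let the fingers close, or fill a call up. It gives the time, the measured TCP pose, the force, the opening and the grip force at its end, in the units of the state.
- get_obs(): the state, without advancing time (a new reading comes with each control period).
- capture(name): name is "scene" or "top" or "wrist"; returns the picture (400x640x3 uint8, red, green, blue); there is no depth.
- get_calibration(name): a dict with "mtx" (3x3 intrinsics, pixels), "position" and "attitude" of the camera in the world; the wrist camera has in their place "mount" (4x4, takes a point from camera to tool coordinates, whose origin is the TCP and whose axes are the flange's). Camera axes: x right, y down, z forward; pixel columns grow to the right and rows downward; lengths in mm; the calibration is good to about 2 mm. A picture is of the moment at which its call begins: read the wrist's pose just before it. get_calibration takes no time and is no camera call.
- close_job(): hands the job in; it is judged then, once.
The state is a dict: "time": time; "joint_positions": joint angles; "dq": joint speeds; "tau": joint torques, N m; "tool_pos": TCP position; "tcp_rot": TCP orientation; "contact_force": force on the tool from outside, world axes, zero at the start; "moment": the same for the moment, N m; "grip_width": finger opening in mm; "finger_force": force on a finger pad.
Only numpy, scipy, OpenCV 4.12 (cv2) and the standard library are available. Lean on these libraries where they do the work, as an engineer would, in place of code of your own. Each camera call takes 0.05 s, during which the arm holds its last target. There are 200 camera calls.

## Task

At the jeweller's bench, gently press down the red release tab of the carat balance so that its clear lid springs up, then push the lid fully open, back past upright, until it stays back by itself. Let go of everything at the end; do not disturb the ring on the pan or the things standing around the balance.

Things in the scene. Friction and masses are not known exactly. Their poses are not given: they have to be found in the camera images.
- balance: Carat balance fixed to the bench: white housing, top 40 mm high, x = -105 mm (front) to +85 mm (rear), y = -65 to +65 mm about its origin on the bench surface; z up, turned up to 0.4 rad to the robot. On it a clear weighing chamber, x = -45 to +75 mm, y = -60 to +60 mm, walls up to 76 mm above the bench, covered by the lid.
- tab_press (a point): Point to press down on the red release tab, moves with it: top of its level paddle; at rest x = -75, y = 0, z = 59 mm in the balance's frame. Paddle 40 mm wide (y), 4 mm thick, reaching forward 34 mm from its pivot at x = -52, z = 57 mm. Behind it a hook, 24 mm wide, 86 mm high above the bench, holds the lid's front edge; it swings forward as the paddle goes down.
- release_tab (a joint): Angle of the release tab, rad: 0 up (at rest), 0.35 fully pressed (press point 8 mm lower). It frees the lid at about 0.17. Spring return: about 2 N at the press point to start it, 5 to 6 N fully down.
- draft_lid (a joint): Lid angle, rad: 0 shut (level, latched at the start), 1.57 upright, 1.9 fully open. 120 mm from hinge to edge, 124 mm wide, 5 mm thick, 60 to 110 g, clear in a blue frame. Freed, a spring lifts it to 0.9 in under 1 s and acts no further; then push it (under 2 N). Let go before upright it falls back to 0.9; past upright it sinks slowly to its stop.
- lid_edge (a point): Middle of the lid's front (free) edge; moves with the lid. Shut it is at x = -45 mm, z = 78 mm in the balance's frame; sprung up to 0.9 rad about x = 0, z = 172 mm; fully open x = +114 mm, z = 192 mm.
- lid_hinge (a point): Middle of the lid's hinge line at the chamber's rear, along the balance's y: x = +75, y = 0, z = 78 mm in the balance's frame.
- gold_ring: Finger ring, gold coloured, 21 mm outside, 16 mm inside, 6 mm high, lying flat on the balance's steel pan (60 mm across, 46 mm above the bench) inside the chamber. Origin at the centre of its underside. To be left alone.
- cream_tin: Round green tin, 78 mm across, 28 mm high, standing loose by the balance. Origin at the centre of its underside. To be left alone.
- gem_case: Flat white gem case 62 x 46 x 16 mm with a dark red stone on top, loose. Origin at the centre of its underside. To be left alone.
- gem_jar: Small amber jar with a steel cap, 42 mm across, 50 mm high, loose. Origin at the centre of its underside. To be left alone.
Things that resemble listed ones, but are neither listed nor needed, are in the scene too. What is shaped like the balance but pink or turquoise is not meant.

How it is judged:
By the outcome, as a careful person would: the job done as asked, in the order asked, and still so for the second after the job is handed in, with the robot touching nothing.
It also fails if it takes over 40 s, if anything falls off the work surface, if the arm or the gripper's body presses on something with over 40 N, if the wrist force passes 120 N, or if a joint passes its speed limit or range.

## Working session

There is one attempt and no reset: what is moved stays moved. The work goes in short steps, Python scripts to look and compute and a tool call to move; the robot and the scene stay as the last step left them, time stands still between calls to the robot, and variables do not carry over. Pictures are saved under pics/ and viewed, at most 10 in all, crops included, and the job is handed in when it is done.

Besides the shell and the picture viewer there is one more tool, called as name([rows], argument=value, ...), one row to a line, values as JSON. arm_command: Moves the arm, as the interface text tells. Its arguments: {"type":"object","properties":{"gripper":{"type":"array"},"dp":{"type":"array"},"twist":{"type":"array"}},"required":["gripper","dp","twist"]}

```bash
mkdir -p pics; python3 - <<'E'
from plant import *
import cv2
o=get_obs();print(o)
for n in("scene","top"):
    cv2.imwrite(f"pics/{n}.png",capture(n)[:,:,::-1]);print(get_calibration(n))
print(get_calibration("wrist"))
E
```

```text
{'time': 0.0, 'joint_positions': array([ 9.58959422e-01,  3.42742556e-01,  1.52500566e+00, -2.05620500e-06,
        1.27538637e+00, -1.46012091e-01]), 'dq': array([ 0.00173374, -0.00121646, -0.00124458, -0.00079704,  0.00066091,
       -0.00027402]), 'tau': array([ 4.00358276e-04, -4.31237805e+01, -2.44218779e+01,  7.20829703e-02,
        5.61530620e-02, -1.64048947e-04]), 'tool_pos': array([235.56399395, 468.73920395, 226.03862883]), 'tcp_rot': array([-3.14006685e+00, -2.22395562e-04,  2.67576827e+00]), 'contact_force': array([-0.16889001,  0.86248806,  0.59905798]), 'moment': array([ 0.01383674,  0.0378536 , -0.00746669]), 'finger_force': 0.0, 'grip_width': 91.74686533814666}
{'mtx': array([[486.33395205,   0.        , 322.07138285],
       [  0.        , 486.33395205, 203.47019475],
       [  0.        ,   0.        ,   1.        ]]), 'position': array([1008.77838298, -691.56630227,  648.42159183]), 'attitude': array([-2.16008091,  0.01585873,  0.51025335])}
{'mtx': array([[434.41641993,   0.        , 324.03596493],
       [  0.        , 434.41641993, 194.83424599],
       [  0.        ,   0.        ,   1.        ]]), 'position': array([ 428.84532724,   61.80335701, 1097.50053946]), 'attitude': array([-3.00823065e+00, -1.92589332e-03, -1.54591902e+00])}
{'mtx': array([[341.88940406,   0.        , 314.92234654],
       [  0.        , 341.88940406, 208.4121413 ],
       [  0.        ,   0.        ,   1.        ]]), 'mount': array([[-8.43448873e-04, -9.55951074e-01, -2.93524843e-01,
         8.08607908e+01],
       [ 9.99999186e-01, -5.25301087e-04, -1.16271606e-03,
        -1.76032588e-01],
       [ 9.57310743e-04, -2.93525585e-01,  9.55950739e-01,
        -1.57075745e+02],
       [ 0.00000000e+00,  0.00000000e+00,  0.00000000e+00,
         1.00000000e+00]])}
```

View pics/scene.png

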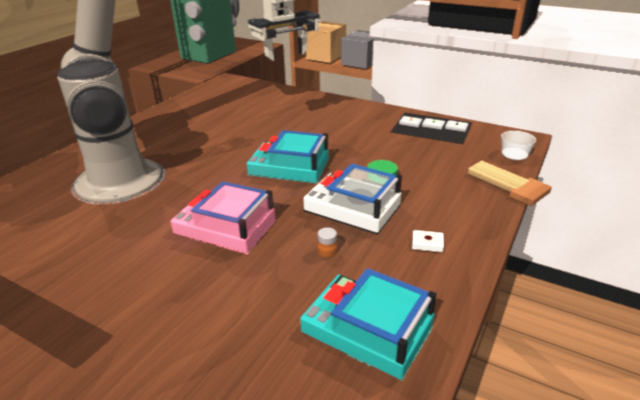

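View pics/top.png

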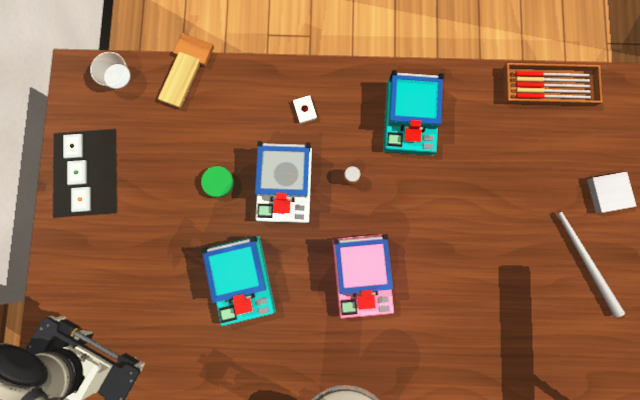

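The white balance is at about (283,183) in the top view, with the tin at (217,181), the jar at (352,174) and the gem case at (304,109). I'll zoom in on both views.

```bash
python3 - <<'E'
import cv2,numpy as np
a=cv2.imread("pics/top.png")[135:230,245:320]; b=cv2.imread("pics/scene.png")[155:235,295:410]
a=cv2.resize(a,None,fx=5,fy=5,interpolation=2);b=cv2.resize(b,None,fx=3.6,fy=3.6,interpolation=2)
o=np.zeros((480,800,3),np.uint8);o[:475,:375]=a;o[:b.shape[0],380:380+b.shape[1]]=b
cv2.imwrite("pics/z.png",o)
E
```

```text
(no output)
```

View pics/z.png

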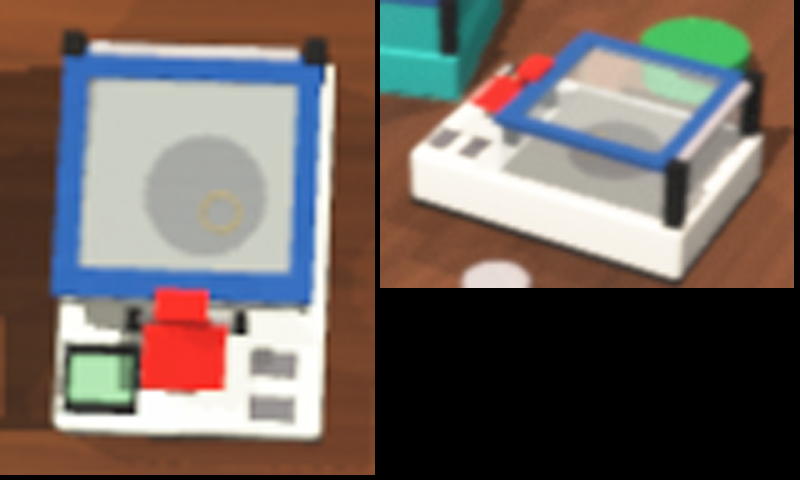

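```bash
cat > h.py <<'E'
import numpy as np
from scipy.spatial.transform import Rotation as R
from scipy.optimize import least_squares
def cam(c):
    return c["mtx"],R.from_euler("xyz",c["attitude"]).as_matrix(),c["position"]
def proj(C,P):
    K,Rm,t=C; q=K@(Rm.T@(np.asarray(P,float)-t)); return q[:2]/q[2]
def bal(p,P): # balance frame -> world
    c,s=np.cos(p[2]),np.sin(p[2]); return np.array([p[0]+c*P[0]-s*P[1],p[1]+s*P[0]+c*P[1],P[2]])
def ray(C,u,z):
    K,Rm,t=C; d=Rm@np.linalg.solve(K,[u[0],u[1],1]); return t+d*(z-t[2])/d[2]
E
python3 - <<'E'
from h import *
from plant import get_calibration
T,S=cam(get_calibration("top")),cam(get_calibration("scene"))
ob=[(T,(54,430),(-105,65,40)),(T,(322,437),(-105,-65,40)),(T,(52,295),(-45,62,80)),(T,(312,304),(-45,-62,80)),
(T,(140,388),(-86,20,59)),(T,(225,390),(-86,-20,59)),(T,(334,66),(85,-65,40)),
(S,(411,152),(-105,-65,40)),(S,(763,140),(85,65,40)),(S,(683,234),(85,-65,40))]
def px(c,u): return np.array(u)/5+[245,135] if c is T else (np.array(u)-[380,0])/3.6+[295,155]
f=lambda p:np.concatenate([proj(c,bal(p,P))-px(c,u) for c,u,P in ob])
r=least_squares(f,[500,100,0],loss="soft_l1");p=r.x
print(p.round(3),f(p).reshape(-1,2).round(1).tolist())
for n,P in dict(press=(-75,0,59),edge=(-45,0,78),edge9=(0,0,172),eo=(114,0,192),hinge=(75,0,78)).items(): print(n,bal(p,P).round(1))
for n,u,z in(("tin",(217,181),28),("jar",(352,174),50),("case",(304,109),16)): print(n,ray(T,u,z).round())
E
```

```text
[ 6.08199e+02  1.63241e+02 -6.00000e-03] [[-0.4, -0.6], [-0.7, -0.3], [-0.0, -0.1], [0.4, -0.3], [0.3, -0.1], [-0.0, 0.0], [-0.3, -2.2], [-1.5, 0.1], [-0.4, -2.4], [-1.2, 0.2]]
press [533.2 163.7  59. ]
edge [563.2 163.5  78. ]
edge9 [608.2 163.2 172. ]
eo [722.2 162.5 192. ]
hinge [683.2 162.8  78. ]
tin [600. 331.  28.]
jar [623.  -4.  50.]
case [796. 121.  16.]
```

arm_command([
  [-0.9, -0.6, 0],
  [-0.9, -0.6, 0],
  [-0.9, -0.7, 0],
  [-0.9, -0.8, 0],
  [-0.8, -0.8, 0],
], gripper=[0, 0, 0, 0, 0], twist=[-1, -1, -1, -1, -1])

```text
time: 0.72
tool_pos: [316.9, 352.8, 226.4]
tcp_rot: [-3.141, -0.001, 3.115]
contact_force: [0.4, 0.6, -0.4]
grip_width: 46.2
finger_force: 0.0
```

arm_command([
  [-0.8, -0.8, 0.2],
  [-0.8, -0.8, 0.2],
  [-0.8, -0.7, 0.2],
  [-0.8, -0.7, 0.2],
  [-0.8, -0.7, 0.2],
], gripper=[0, 0, 0, 0, 0], twist=[-0.3, 0, 0, 0, 0])

```text
time: 1.35
tool_pos: [416.1, 259.7, 201.2]
tcp_rot: [-3.141, -0.001, 3.138]
contact_force: [-0.4, -0.5, 0.7]
grip_width: 0.9
finger_force: 0.0
```

arm_command([
  [-0.8, -0.7, 0.2],
  [-0.8, -0.7, 0.3],
  [-0.8, -0.7, 0.4],
  [-0.5, -0.7, 0.4],
  [0, 0, 0],
], gripper=[0, 0, 0, 0, 0], twist=[0, 0, 0, 0, 0])

```text
time: 1.98
tool_pos: [488.0, 189.1, 168.1]
tcp_rot: [-3.141, -0.002, 3.136]
contact_force: [-0.1, -0.8, 0.7]
grip_width: 0.2
finger_force: 0.0
```

```bash
python3 - <<'E'
from plant import *
import cv2
o=get_obs();print(o['tool_pos'],o['tcp_rot'],o['contact_force'],o['time'])
from h import *
m=get_calibration("wrist");M=m["mount"];Rt=R.from_euler("xyz",o['tcp_rot']).as_matrix()
C=(m["mtx"],Rt@M[:3,:3],o['tool_pos']+Rt@M[:3,3])
p=[608.2,163.2,-.006]
im=capture("wrist")[:,:,::-1].copy()
for P in((-86,20,59),(-86,-20,59),(-105,65,40),(-105,-65,40),(-45,62,80),(-45,-62,80)):
    u=proj(C,bal(p,P));print(P,u.round());cv2.circle(im,tuple(int(v) for v in u),3,(255,0,255),1)
cv2.imwrite("pics/w1.png",im)
E
```

```text
[487.9521699  189.09943216 168.10025341] [-3.14103904e+00 -2.28868390e-03  3.13623281e+00] [-0.0653874  -0.79024087  0.74581506] 1.975
(-86, 20, 59) [309. 247.]
(-86, -20, 59) [261. 247.]
(-105, 65, 40) [360. 218.]
(-105, -65, 40) [212. 218.]
(-45, 62, 80) [360. 303.]
(-45, -62, 80) [208. 303.]
```

View pics/w1.png

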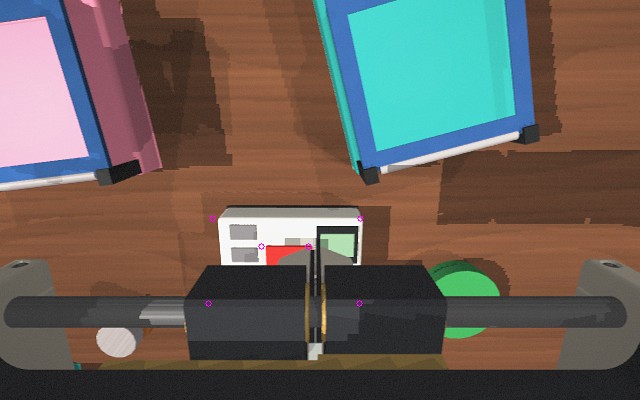

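Wrist view: the red paddle's front corner is at (266,247), against a prediction of (261,247). The housing corners are at (218,218) and (362,218). So x is right, and y is about 3 mm more than I estimated.

arm_command([
  [-0.6, -0.4, 0.6],
  [-0.6, -0.4, 0.8],
  [-0.4, -0.1, 0.9],
  [0, 0, 0.9],
  [0, 0, 0.3],
], gripper=[0, 0, 0, 0, 0], twist=[0, 0, 0, 0, 0])

```text
time: 2.65
tool_pos: [527.3, 167.4, 79.8]
tcp_rot: [-3.141, -0.003, 3.139]
contact_force: [-0.8, -0.6, -0.5]
grip_width: 0.5
finger_force: 0.0
```

arm_command([
  [0, 0, 0.1],
  [0, 0, 0],
  [0, 0, 0],
  [0, 0, 0],
  [0, 0, 0],
], gripper=[0, 0, 0, 0, 0], twist=[0, 0, 0, 0, 0])

```text
time: 3.28
tool_pos: [528.0, 167.6, 79.5]
tcp_rot: [3.141, 0.001, 3.138]
contact_force: [0.3, 0.4, 0.5]
grip_width: 0.8
finger_force: 0.0
```

arm_command([
  [0.05, 0, 0.3],
  [0, 0, 0.3],
  [0, 0, 0.15],
  [0, 0, 0],
  [0, 0, 0],
], gripper=[0, 0, 0, 0, 0], twist=[0, 0, 0, 0, 0])

```text
time: 3.9
tool_pos: [526.8, 167.6, 60.6]
tcp_rot: [3.142, 0.0, 3.138]
contact_force: [-0.1, -0.1, -1.1]
grip_width: 0.6
finger_force: 0.0
```

arm_command([
  [0, 0, 0.05],
  [0, 0, 0.05],
  [0, 0, 0.05],
  [0, 0, 0],
  [0, 0, 0],
], gripper=[0, 0, 0, 0, 0], twist=[0, 0, 0, 0, 0])

```text
time: 4.53
tool_pos: [526.8, 167.6, 56.9]
tcp_rot: [3.141, 0.0, 3.138]
contact_force: [-0.4, 0.5, 3.0]
grip_width: 0.4
finger_force: 1.5
```

```bash
python3 - <<'E'
from plant import *
import cv2
cv2.imwrite("pics/s2.png",cv2.resize(capture("scene")[100:260,240:480,::-1],None,fx=2.5,fy=2.5))
E
```

```text
(no output)
```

View pics/s2.png

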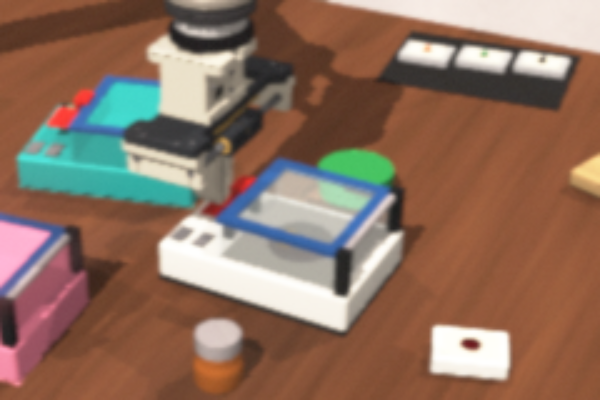

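The fingers are on the red paddle at about (215,200), and the lid is still shut. The contact force is 3 N. I'll press on gently.

arm_command([
  [0, 0, 0.05],
  [0, 0, 0.05],
  [0, 0, 0.04],
  [0, 0, 0],
  [0, 0, 0],
], gripper=[0, 0, 0, 0, 0], twist=[0, 0, 0, 0, 0])

```text
time: 5.2
tool_pos: [527.0, 167.6, 53.4]
tcp_rot: [3.141, 0.001, 3.138]
contact_force: [0.3, 0.3, 4.6]
grip_width: 0.6
finger_force: 2.3
```

```bash
python3 - <<'E'
from plant import *
import cv2
cv2.imwrite("pics/s3.png",cv2.resize(capture("scene")[100:260,240:480,::-1],None,fx=2.5,fy=2.5))
print(get_obs()['contact_force'])
E
```

```text
[-0.060578   -0.64423829  6.58524832]
```

View pics/s3.png

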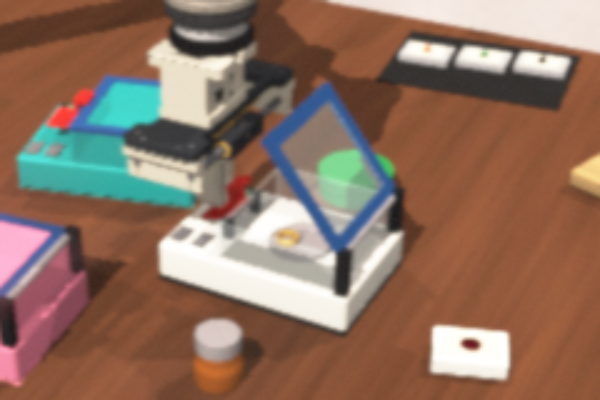

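The lid has sprung up, with its edge from (265,145) to (325,85). I'll retreat straight up, then approach the edge.

arm_command([
  [0, 0, -0.4],
  [0, 0, -0.9],
  [0, 0, -0.9],
  [0, 0, -0.9],
  [0, 0, -0.8],
], gripper=[0, 0, 0, 0, 0], twist=[0, 0, 0, 0, 0])

```text
time: 5.88
tool_pos: [525.9, 167.5, 151.4]
tcp_rot: [-3.141, -0.002, 3.138]
contact_force: [0.9, -1.1, -0.1]
grip_width: 0.4
finger_force: 0.0
```

arm_command([
  [-0.5, -0.1, 0],
  [-0.6, 0, 0],
  [-0.6, 0, 0],
  [-0.6, 0, 0],
  [-0.3, 0, 0],
], gripper=[0, 0, 0, 0, 0], twist=[0, 0, 0, 0, 0])

```text
time: 6.5
tool_pos: [592.1, 164.5, 149.2]
tcp_rot: [-3.141, -0.002, 3.138]
contact_force: [0.5, 0.2, 0.1]
grip_width: 0.5
finger_force: 0.0
```

arm_command([
  [-0.4, 0, 0],
  [-0.4, 0, 0],
  [-0.4, 0, 0],
  [-0.4, 0, 0],
  [-0.4, 0, 0],
], gripper=[0, 0, 0, 0, 0], twist=[0, 0, 0, 0, 0])

```text
time: 7.12
tool_pos: [642.3, 164.7, 150.8]
tcp_rot: [3.142, 0.0, 3.138]
contact_force: [-0.2, 0.2, -0.8]
grip_width: 0.4
finger_force: 0.1
```

```bash
python3 - <<'E'
from plant import *
import cv2
cv2.imwrite("pics/s4.png",cv2.resize(capture("scene")[60:260,240:480,::-1],None,fx=2.5,fy=2.5))
o=get_obs();print(o['contact_force'],o['tool_pos'])
E
```

```text
[-0.94116774 -0.06819206  0.01976086] [643.41742723 164.52688416 150.66402522]
```

View pics/s4.png

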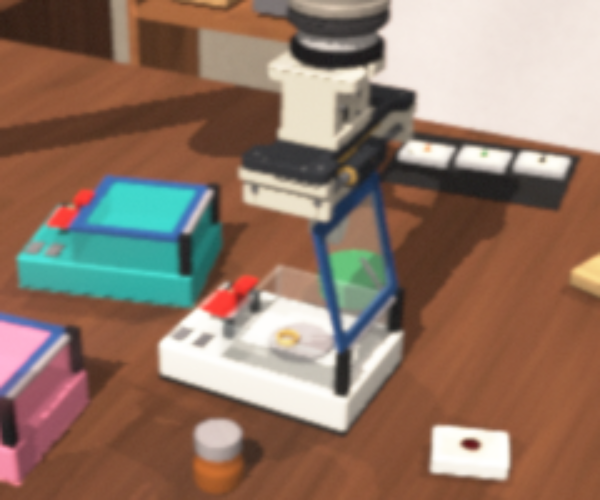

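The lid is following the fingers, with its top edge from (318,228) to (378,180), below the gripper's body. I'll keep pushing past upright.

arm_command([
  [-0.4, 0, 0],
  [-0.4, 0, 0],
  [-0.4, 0, 0],
  [-0.4, 0, 0],
  [-0.3, 0, 0],
], gripper=[0, 0, 0, 0, 0], twist=[0, 0, 0, 0, 0])

```text
time: 7.8
tool_pos: [689.8, 164.5, 150.6]
tcp_rot: [3.142, -0.0, 3.138]
contact_force: [-0.1, -0.8, -0.8]
grip_width: 0.4
finger_force: 0.0
```

arm_command([
  [-0.2, 0, 0],
  [0, 0, 0],
  [0, 0, 0],
  [0, 0, 0],
  [0, 0, 0],
], gripper=[0, 0, 0, 0, 0], twist=[0, 0, 0, 0, 0])

```text
time: 8.43
tool_pos: [694.1, 164.6, 150.9]
tcp_rot: [3.141, 0.0, 3.138]
contact_force: [0.3, 0.5, -0.6]
grip_width: 0.8
finger_force: 0.0
```

```bash
python3 - <<'E'
from plant import *
import cv2
cv2.imwrite("pics/s5.png",cv2.resize(capture("scene")[60:260,240:480,::-1],None,fx=2.5,fy=2.5))
o=get_obs();print(o['contact_force'],o['tool_pos'])
E
```

```text
[ 0.16318348 -0.33514877 -0.3988995 ] [694.08001585 164.5726057  150.88350131]
```

View pics/s5.png

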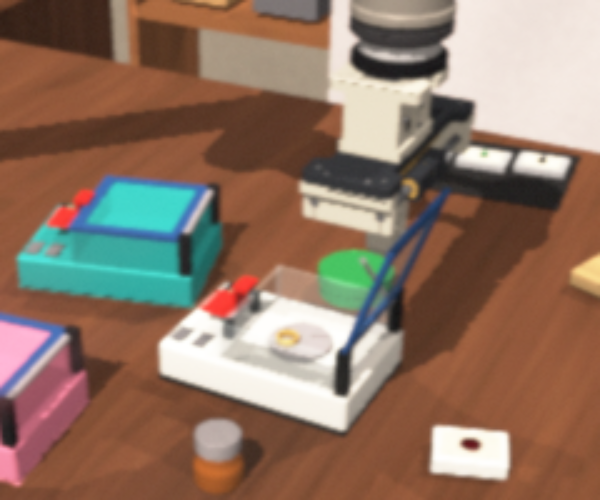

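The lid is leaning back past upright, with its edge near (450,190), and the force is about zero. I'll back off toward the robot and let it settle.

arm_command([
  [0.4, 0, 0],
  [0.8, 0, 0],
  [0.9, 0, -0.3],
  [0.9, 0, -0.5],
  [0.9, 0, -0.5],
], gripper=[0, 0, 0, 0, 0], twist=[0, 0, 0, 0, 0])

```text
time: 9.1
tool_pos: [595.9, 164.8, 183.7]
tcp_rot: [3.141, 0.0, 3.138]
contact_force: [1.1, 2.3, 0.7]
grip_width: 0.7
finger_force: 0.0
```

arm_command([
  [0.9, 0, -0.5],
  [0.9, 0, 0],
  [0.5, 0, 0],
  [0, 0, 0],
  [0, 0, 0],
], gripper=[0, 0, 0, 0, 0], twist=[0, 0, 0, 0, 0])

```text
time: 9.72
tool_pos: [539.8, 165.0, 195.7]
tcp_rot: [3.141, 0.001, 3.138]
contact_force: [-0.7, -0.3, -0.5]
grip_width: 0.2
finger_force: 0.0
```

arm_command([
  [0, 0, 0],
  [0, 0, 0],
  [0, 0, 0],
  [0, 0, 0],
  [0, 0, 0],
], gripper=[0, 0, 0, 0, 0], twist=[0, 0, 0, 0, 0])

```text
time: 10.35
tool_pos: [539.2, 165.0, 195.7]
tcp_rot: [3.142, 0.0, 3.138]
contact_force: [0.1, -0.6, 0.6]
grip_width: 0.4
finger_force: 0.0
```

```bash
python3 - <<'E'
from plant import *
import cv2
cv2.imwrite("pics/s6.png",cv2.resize(capture("scene")[60:260,240:480,::-1],None,fx=2.5,fy=2.5))
o=get_obs();print(o['contact_force'],o['tool_pos'],o['time'])
E
```

```text
[ 0.18341323 -0.55309724 -0.09770842] [539.17330979 165.03864819 195.7729427 ] 10.4
```

View pics/s6.png

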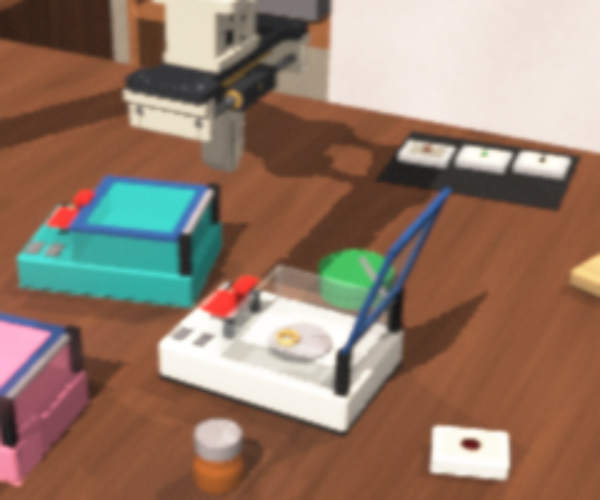

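The lid stays back by itself, unchanged since the fingers left it, with its edge at (448,190). The arm is clear and the other things haven't moved.

```bash
python3 -c "
from plant import *
print(close_job())"
```

```text
the job is handed in; nothing more can be done
None
```

I pressed the red tab with about 5–7 N and the lid sprang up. I then pushed it back past upright, where it stays by itself with the arm clear. The ring and the things around the balance look undisturbed in the last picture, and I handed the job in at about 10.4 s; no verdict was shown.

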